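# Ease the reference block case shut

### The arm

A 6-joint arm with a two-finger parallel gripper is mounted at the origin on a cart in front of the work surface, level with it; the furniture and walls round the work are solid. World frame = base frame: x ahead of the robot, y to its left, z up, the work surface at z = 0. Lengths are in m, angles in rad, forces in N, time in s.
With the tool pointing down it reaches from about 0.25 to 0.775 m from the base axis. Payload 8.9 kg.
Tool frame: the origin (TCP) lies midway between the tips of the shut fingers; the grasp point (between the pads) lies 19 mm behind it (robot.grip_depth is the distance from the TCP to the grasp point, in m); z points along the fingers, y is the line along which they close (so a half turn about z gives the same grasp; the last joint's range is limited). The gripper opens to 85 mm and grips with 20 to 120 N. Pads are 22 mm wide; open, the fingers measure 114 mm over their backs; the gripper's body (76 mm by 85 mm) begins 54 mm behind the grasp point. The pads swing forward as they close: fully open they stand 13 mm farther back than shut.
Start: joints at [-1.239, 0.291, -0.153, 1.127, 0, 1.431], TCP at [0.238, -0.468, 0.231] pointing down, gripper open.
Joint ranges: [-2.52, 2.52], [-0.91, 1.74], [-1.3, 1.37], [-1.96, 2.02], [-1.52, 1.47], [-3.14, 3.14]. Speed limits (rad/s): [2.22, 2.22, 2.79, 3.14, 3.14, 3.14].

### API

Orientations are given as [roll, pitch, yaw] about the fixed x, y, z axes, in that order (R = Rz(yaw) Ry(pitch) Rx(roll)).
In Python, from station import observe, grab_frame, camera_info, hand_in, robot gives the robot as it stands.
- The arm moves only by the tool jog_arm, never from a script. Its arguments are lists of equal length, an entry for each row: "delta_pos": the shift along the world's x, y, z normalised to -1 to 1, where 1 is 500 mm, a list of three; "angular": the turn, a rotation vector about the world's x, y, z normalised to -1 to 1, where 1 is 0.5 rad, a list of three. A call has 1 to 5 rows; each row is the pose to reach, as a shift and turn from the pose commanded when the call began; what a row does not reach only later rows make up. A row lasts 1/10 s, in which the tool goes at most 50 mm and 8.59 degrees, less where a joint would pass 70% of its speed; a pose out of reach is approached as far as the arm can. A call with a number of a shift or a turn outside -1 to 1 is refused whole. A call with a gripper value outside its range is refused whole. "claw" is the opening, from -1 (shut) to 1 (fully open), set as the call begins (left out, the last holds). The fingers move at their own pace and stop on an object; "grip_force" is the grip in N (left out, the last holds). Time passes only in rows, so rows that repeat a pose let the fingers close. It gives the time, the measured TCP pose, the force, the opening and the grip force at its end, in the units of the state.
- observe(): the state, without advancing time (a new reading comes with each control period).
- grab_frame(name): name is "side" or "top" or "wrist"; returns the picture (384x512x3 uint8, red, green, blue); there is no depth.
- camera_info(name): a dict with "intrinsics" (3x3 intrinsics, pixels), "dist_coeffs" ([k1, k2, p1, p2, k3] as OpenCV has them; the pictures are not rectified), "xyz" and "rotation" of the camera in the world. Camera axes: x right, y down, z forward; pixel columns grow to the right and rows downward; lengths in m; the calibration is good to about 2 mm. A picture is of the moment at which its call begins: read the wrist's pose just before it. camera_info takes no time and is no camera call; for the wrist camera it gives the pose at the moment of the call.
- hand_in(): hands the job in; it is judged then, once.
The state is a dict: "t": time; "joints": joint angles; "joint_vel": joint speeds; "joint_efforts": joint torques, N m; "eef_pos": TCP position; "tcp_rot": TCP orientation; "wrist_force": force on the tool from outside, world axes, zero at the start; "wrist_torque": the same for the moment, N m; "opening": finger opening in m; "grasp_force": force on a finger pad.
Only numpy, scipy, OpenCV 4.12 (cv2) and the standard library are available. Lean on these libraries where they do the work, as an engineer would, in place of code of your own. Each camera call takes 0.05 s, during which the arm holds its last target. There are 200 camera calls.

### The job

The nearer of the two blue cases of hardness reference blocks stands open, its lid leaning back. Push the lid over from behind with a finger, catch it on a finger as it falls towards you, and lower it slowly on the finger until the case is fully shut, without letting it drop or slam. Do not grip, lift or shove the case or its lid, and leave the things beside it alone.

Things in the scene. Friction and masses are not known exactly. Their poses are not given: they have to be found in the camera images.
- case: The nearer blue case, 190x250x52 mm shut, 2.4 kg with its blocks, loose on the table. Origin: centre of its underside; x points from the tabbed front (robot side) to the hinge side, y along the hinge, z up. Tray: walls 5 mm thick, 34 mm high, front wall's outer face at x = -83 mm. Lid: upside-down tray 250x165 mm, rim 18 mm deep, panel 3 mm; shut, it spans z = 34 to 52 mm, x = -83 to 82 mm.
- case_lid (a joint): Lid angle, rad: 0 = shut, 1.57 = upright, 1.8 = leaning back on its stop, as it starts. The lid weighs about 0.22 kg; its hinge is lightly damped with little friction: pushed forward past about 1.3 it falls shut by itself in 1 to 2 s.
- tab_edge (a point): On the lid: middle of the front lower edge of its black thumb tab (60 mm long along the hinge direction, 6 mm thick, 24 mm proud of the lid's front edge). Lid shut: at x = -107, y = 0, z = 37 mm of the case, with free space below it down to the table in front of the tray's wall. 193 mm from the hinge line; lid upright: 227 mm above the table. Axes: the case's, turned with the lid.
- lid_hinge (a point): Middle of the lid's hinge line, at x = 86, y = 0, z = 34 mm of the case; the hinge runs along the case's y axis.
- loupe: Black round eyeglass loupe, 39 mm across, 34 mm high, standing loose beside the case; origin at the centre of its underside.
- bullseye_level: Round spirit level with a green top, 48 mm across, 15 mm high, loose beside the case; origin at the centre of its underside.
- test_block_a: Flat round steel test block, 64 mm across, 13 mm high, loose beside the case; origin at the centre of its underside.

How it is judged:
By the outcome, as a careful person would: the job done as asked, in the order asked, and still so for the second after the job is handed in, with the robot touching nothing.
It also fails if it takes over 48 s, if anything falls off the work surface, if the arm or the gripper's body presses on something with over 40 N, if the wrist force passes 120 N, or if a joint passes its speed limit or range.

## Working session

There is one attempt and no reset: what is moved stays moved. The work goes in short steps, Python scripts to look and compute and a tool call to move; the robot and the scene stay as the last step left them, time stands still between calls to the robot, and variables do not carry over. Pictures are saved under pics/ and viewed, at most 10 in all, crops included, and the job is handed in when it is done.

Besides the shell and the picture viewer there is one more tool, called after "Call:" by a JSON object that holds its "method" and its "body". jog_arm: Moves the arm, as the interface text tells. Scaled input: -1 to 1 covers 500 mm each way for a shift and 0.5 rad each way for a turn. Its arguments: {"type":"object","properties":{"delta_pos":{"type":"array","items":{"type":"array","items":{"type":"number","minimum":-1,"maximum":1}}},"angular":{"type":"array","items":{"type":"array","items":{"type":"number","minimum":-1,"maximum":1}}},"claw":{"type":"number"},"grip_force":{"type":"number"}},"required":["delta_pos","angular"]}

```bash
mkdir -p pics; ls; python3 - <<'E'
from station import *
import cv2,numpy as np
ims=[]
for n in("side","top"):
    im=grab_frame(n);cv2.imwrite(f"pics/{n}0.png",im[...,::-1]);
    c=camera_info(n);print(n,np.round(c["xyz"],3),np.round(c["rotation"],3).tolist(),np.round(c["intrinsics"],1).tolist(),c["dist_coeffs"])
print(observe())
E
```

```text
pics
side [ 0.969 -0.533  0.532] [-2.126, -0.022, 0.644] [[402.9, 0.0, 253.6], [0.0, 402.9, 189.9], [0.0, 0.0, 1.0]] [-0.05762706  0.          0.          0.          0.        ]
top [0.326 0.11  1.076] [-2.989, -0.019, -1.58] [[433.6, 0.0, 253.7], [0.0, 433.6, 196.9], [0.0, 0.0, 1.0]] [-0.15563553  0.          0.          0.          0.        ]
{'t': 0.1, 'joints': array([-1.23929428e+00,  2.91226208e-01, -1.54041294e-01,  1.12670355e+00,
       -3.47786783e-06,  1.43148463e+00]), 'joint_vel': array([-0.0003306 , -0.00279838,  0.00217358,  0.00029925,  0.00145871,
        0.000474  ]), 'joint_efforts': array([ 2.99080406e-03, -5.37975597e+01,  3.31918323e+01,  9.27920948e-03,
       -7.33499269e-05, -3.22887684e-05]), 'eef_pos': array([ 0.23801473, -0.46750853,  0.23079212]), 'tcp_rot': array([-3.14042883e+00, -1.59679227e-04,  4.70813651e-01]), 'wrist_force': array([ 0.43536736, -0.06733026,  0.04868765]), 'wrist_torque': array([-0.00012035, -0.0380446 , -0.00317045]), 'grasp_force': 0.0, 'opening': 0.08534099740676344}
```

View pics/top0.png

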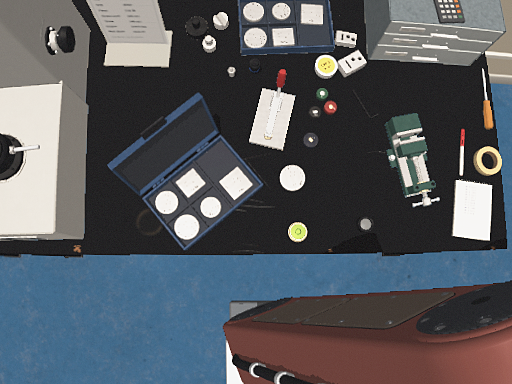

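View pics/side0.png

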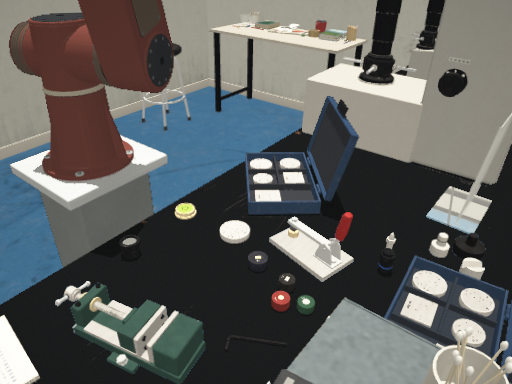

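The top view shows the near case with its tray's front edge at about (185,248)-(262,185) and the lid's top edge at (108,163)-(203,93). Its tab is near (153,127), and a white cabinet stands to the left. The side view shows the lid leaning back, with its tab at about (342,107). I'll zoom in on both.

```bash
python3 - <<'E'
import cv2,numpy as np
a=cv2.imread("pics/top0.png")[80:260,95:315];b=cv2.imread("pics/side0.png")[85:225,225:365]
a=cv2.resize(a,None,fx=3,fy=3,interpolation=cv2.INTER_CUBIC);b=cv2.resize(b,None,fx=4,fy=4,interpolation=cv2.INTER_CUBIC)
cv2.imwrite("pics/topc.png",cv2.convertScaleAbs(a,alpha=1.5,beta=15));cv2.imwrite("pics/sidec.png",cv2.convertScaleAbs(b,alpha=1.5,beta=15))
E
cat > h.py <<'E'
from station import *
import cv2,numpy as np
from scipy.spatial.transform import Rotation as Ro
def ray(n,uv):
    c=camera_info(n);p=cv2.undistortPoints(np.array([[uv]],float),np.array(c["intrinsics"]),np.array(c["dist_coeffs"]))[0,0]
    r=np.array(c["rotation"]);R=r if r.shape==(3,3) else Ro.from_euler('xyz',r).as_matrix()
    d=R@[p[0],p[1],1];return np.array(c["xyz"]),d/np.linalg.norm(d)
def plane(n,uv,z):
    o,d=ray(n,uv);return o+d*(z-o[2])/d[2]
def tri(u1,u2,n1="top",n2="side"):
    a,d=ray(n1,u1);b,e=ray(n2,u2)
    s=np.linalg.lstsq(np.c_[d,-e],b-a,rcond=None)[0];p=a+s[0]*d;q=b+s[1]*e
    return (p+q)/2,np.linalg.norm(p-q)
E
```

```text
(no output)
```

View pics/topc.png

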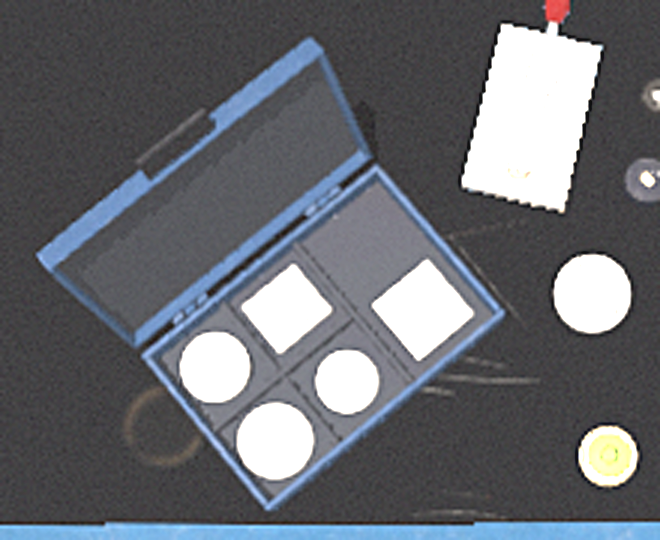

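View pics/sidec.png

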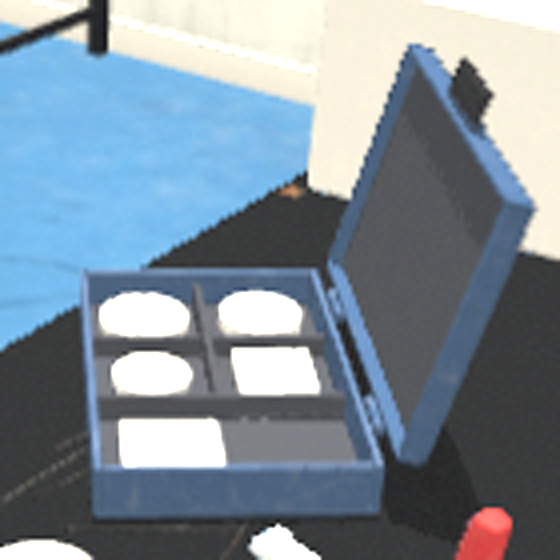

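The top crop shows the tray rim corners at (268,508), (503,313), (380,168) and (145,355), and the tab at (140,160)-(212,118). The side crop shows the same rim corners at (85,270), (98,467), (380,465) and (320,270), and the tab at about (472,95).

```bash
python3 - <<'E'
from h import *
T=lambda u:(u[0]/3+95-.33,u[1]/3+80-.33)
S=lambda u:(u[0]/4+225-.37,u[1]/4+85-.37)
t=[(268,508),(503,313),(380,168),(145,355)];s=[(85,270),(98,467),(380,465),(320,270)]
P=np.array([plane("top",T(u),.034) for u in t])
for u,v,p in zip(t,s,P): print(np.round(tri(T(u),S(v))[0],4),round(tri(T(u),S(v))[1],4),np.round(p,4))
print([round(np.linalg.norm(P[i]-P[(i+1)%4]),4) for i in range(4)])
hy=(P[3]-P[2])+(P[0]-P[1]);hy/=np.linalg.norm(hy);hx=np.array([hy[1],-hy[0],0])
fm=(P[0]+P[1])/2;bm=(P[2]+P[3])/2
print("yaw",np.degrees(np.arctan2(hx[1],hx[0])),"hx",hx,"hy",hy,"front mid",fm,"back mid",bm)
o=fm+.083*hx;o[2]=0;print("origin",o)
R=np.c_[hx,hy,[0,0,1]]
def W(x,y,z):return o+R@[x,y,z]
print("hinge",W(.086,0,.034))
for a in(1.8,):
  # tab edge rel hinge shut: (-.193,0,.003)
  c,s_=np.cos(a),np.sin(a);x,z=-.193,.003
  print("tab pred",W(.086+x*c+z*s_,0,.034-x*s_+z*c))
print("lid tri corners",tri(T((317,40)),S((530,207))),tri(T((38,257)),S((415,45))))
print("tab ends far",tri(T((140,170)),S((462,60))),tri(T((212,115)),S((492,95))))
for n,u in dict(cab=(86,85),cab2=(88,225)).items(): print(n,plane("top",u,.0))
for n,u in dict(block=(291.5,177.5),level=(297.5,231.5),loupe=(365,224),ped=(270,118)).items():
  p=plane("top",u,.02);print(n,p,"case frame",R.T@(p-o))
o2=observe();print(camera_info("wrist")["xyz"])
E
```

```text
[0.3617 0.2573 0.0357] 0.0005 [0.3616 0.2574 0.034 ]
[0.5183 0.068  0.0358] 0.0001 [0.5186 0.0679 0.034 ]
[0.6412 0.1685 0.0362] 0.0004 [0.6417 0.1685 0.034 ]
[0.4866 0.3604 0.0355] 0.0027 [0.4857 0.3599 0.034 ]
[np.float64(0.2461), np.float64(0.1591), np.float64(0.2469), np.float64(0.161)]
yaw 39.409795739135404 hx [0.77262504 0.63486262 0.        ] hy [-0.63486262  0.77262504  0.        ] front mid [0.44006017 0.16261528 0.034     ] back mid [0.56372805 0.2642183  0.034     ]
origin [0.50418805 0.21530888 0.        ]
hinge [0.57063381 0.26990706 0.034     ]
tab pred [0.60677067 0.29960057 0.22127099]
lid tri corners (array([0.68915211, 0.20550832, 0.19568446]), np.float64(0.00027597415726985633)) (array([0.526631  , 0.39658928, 0.19800399]), np.float64(0.008859802075520003))
tab ends far (array([0.58707258, 0.32428094, 0.21914214]), np.float64(0.002152058439701512)) (array([0.62727084, 0.27619931, 0.22026333]), np.float64(0.00571007121056874))
cab [0.80009741 0.53802317 0.        ]
cab2 [0.42270683 0.50845487 0.        ]
block [ 0.53724172 -0.00559239  0.02      ] case frame [-0.11470386 -0.19165839  0.02      ]
level [ 0.40268451 -0.01738008  0.02      ] case frame [-0.2261497  -0.11534052  0.02      ]
loupe [ 0.4192451  -0.18651403  0.02      ] case frame [-0.3207314  -0.25653134  0.02      ]
ped [0.69240708 0.04552016 0.02      ] case frame [ 0.03763022 -0.25067624  0.02      ]
[ 0.31156499 -0.42973033  0.37280753]
```

Case origin comes out at about (0.504, 0.215) with yaw 39.4°. Measured heights and sizes match the text: rim at z ≈ 0.036, tray 0.246 x 0.160, tab at z ≈ 0.22. My plan is to straddle the tab with the open fingers, push with the rear one, catch on the front one, then lower with a tilting tool. I'm moving there now.

Call:
{"method": "jog_arm", "body": {"delta_pos": [[0.036,0.076,0.03],[0.072,0.152,0.06],[0.108,0.228,0.1],[0.144,0.304,0.1],[0.178,0.378,0.1]], "angular": [[0,0,0.179],[0,0,0.358],[0,0,0.537],[0,0,0.716],[0,0,0.894]], "claw": 1}}

```text
t: 0.6
eef_pos: [0.3277, -0.2775, 0.2817]
tcp_rot: [3.141, 0.0, 0.921]
wrist_force: [0.1, -0.1, 0.3]
opening: 0.0855
grasp_force: 0.0
```

Call:
{"method": "jog_arm", "body": {"delta_pos": [[0.036,0.076,0],[0.072,0.152,0],[0.108,0.228,0],[0.144,0.304,0],[0.178,0.378,0]], "angular": [[0,0,0.179],[0,0,0.358],[0,0,0.537],[0,0,0.716],[0,0,0.894]]}}

```text
t: 1.1
eef_pos: [0.4165, -0.0881, 0.2812]
tcp_rot: [-3.142, 0.0, 1.368]
wrist_force: [0.2, -1.0, -0.8]
opening: 0.0855
grasp_force: 0.0
```

Call:
{"method": "jog_arm", "body": {"delta_pos": [[0.036,0.076,0],[0.072,0.152,0],[0.108,0.228,0],[0.144,0.304,0],[0.178,0.378,0]], "angular": [[0,0,0.179],[0,0,0.358],[0,0,0.537],[0,0,0.716],[0,0,0.894]]}}

```text
t: 1.6
eef_pos: [0.5055, 0.101, 0.2811]
tcp_rot: [-3.141, -0.0, 1.816]
wrist_force: [1.1, -0.5, 0.3]
opening: 0.0853
grasp_force: 0.0
```

Call:
{"method": "jog_arm", "body": {"delta_pos": [[0.036,0.076,0],[0.072,0.152,0],[0.108,0.228,0],[0.144,0.304,0],[0.176,0.378,0]], "angular": [[0,0,0.179],[0,0,0.358],[0,0,0.537],[0,0,0.716],[0,0,0.894]]}}

```text
t: 2.1
eef_pos: [0.5935, 0.2898, 0.2807]
tcp_rot: [-3.141, -0.0, 2.263]
wrist_force: [1.5, -0.0, -0.1]
opening: 0.0855
grasp_force: 0.0
```

```bash
python3 - <<'E'
from h import *
a=grab_frame("side")[20:220,200:440];b=grab_frame("wrist")
cv2.imwrite("pics/s1.png",cv2.resize(np.ascontiguousarray(a[...,::-1]),None,fx=3,fy=3)[:600])
E
```

```text
(no output)
```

View pics/s1.png

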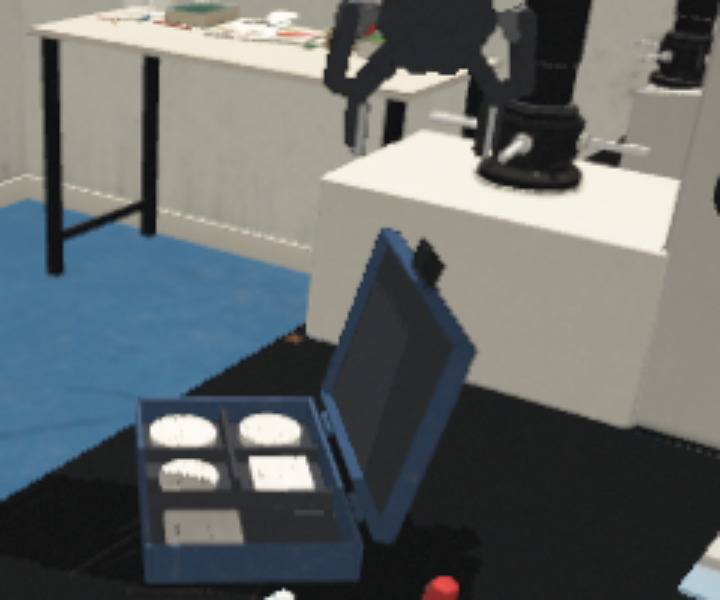

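The fingers straddle the tab from above: tips at (355,150) and (488,155), tab at (430,262). Next I descend, moving 8 mm towards the hinge side.

Call:
{"method": "jog_arm", "body": {"delta_pos": [[0.012,0.01,0],[0.012,0.01,-0.05],[0.012,0.01,-0.11],[0.012,0.01,-0.17],[0.012,0.01,-0.222]], "angular": [[0,0,0],[0,0,0],[0,0,0],[0,0,0],[0,0,0]]}}

```text
t: 2.7
eef_pos: [0.5989, 0.2919, 0.1691]
tcp_rot: [-3.141, -0.0, 2.257]
wrist_force: [0.2, 0.7, 0.4]
opening: 0.0854
grasp_force: 0.0
```

```bash
python3 - <<'E'
from h import *
s=observe();print(s["eef_pos"],s["wrist_force"])
a=grab_frame("side")[60:180,270:400]
cv2.imwrite("pics/s2.png",cv2.resize(np.ascontiguousarray(a[...,::-1]),None,fx=5,fy=5))
E
```

```text
[0.59886634 0.29189385 0.1691402 ] [0.19389665 0.70243124 0.41602963]
```

View pics/s2.png

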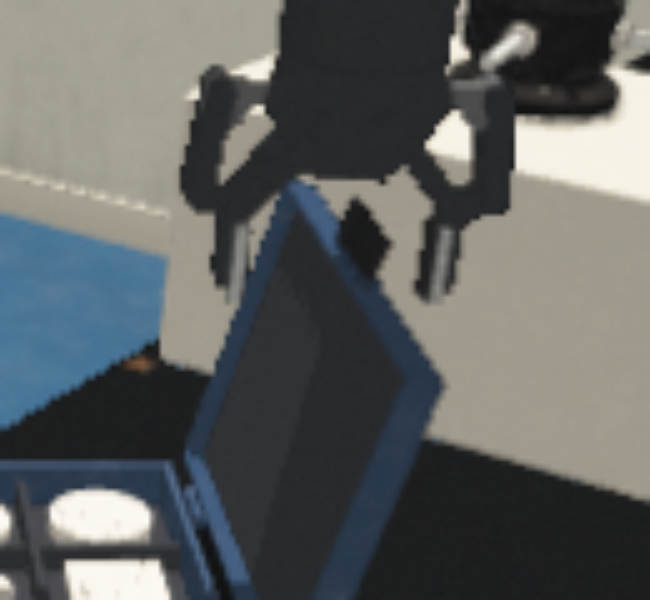

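The rear finger is behind the panel and the tab (358,240) sits between the two fingers, with nothing touching. I'll push slowly forward.

Call:
{"method": "jog_arm", "body": {"delta_pos": [[-0.0155,-0.0127,0],[-0.031,-0.0254,0],[-0.0464,-0.0381,0],[-0.0618,-0.0508,0],[-0.0773,-0.0635,0]], "angular": [[0,0,0],[0,0,0],[0,0,0],[0,0,0],[0,0,0]]}}

```text
t: 3.25
eef_pos: [0.5608, 0.2605, 0.1716]
tcp_rot: [3.14, 0.001, 2.257]
wrist_force: [0.9, -0.3, 0.7]
opening: 0.0854
grasp_force: 0.3
```

Call:
{"method": "jog_arm", "body": {"delta_pos": [[-0.0108,-0.0089,0],[-0.0216,-0.0178,0],[-0.0324,-0.0267,0],[-0.0432,-0.0356,0],[-0.054,-0.0444,0]], "angular": [[0,0,0],[0,0,0],[0,0,0],[0,0,0],[0,0,0]]}}

```text
t: 3.75
eef_pos: [0.5331, 0.2388, 0.1703]
tcp_rot: [-3.142, 0.0, 2.259]
wrist_force: [0.8, -1.4, -0.4]
opening: 0.0852
grasp_force: 0.1
```

```bash
python3 - <<'E'
from h import *
s=observe();print(s["eef_pos"],s["wrist_force"],s["wrist_torque"])
a=grab_frame("side")[60:180,240:370]
cv2.imwrite("pics/s3.png",cv2.resize(np.ascontiguousarray(a[...,::-1]),None,fx=5,fy=5))
E
```

```text
[0.53309698 0.23876681 0.17032267] [ 0.77720371 -1.37523444 -0.43869346] [-0.00945346 -0.07907572 -0.04569795]
```

View pics/s3.png

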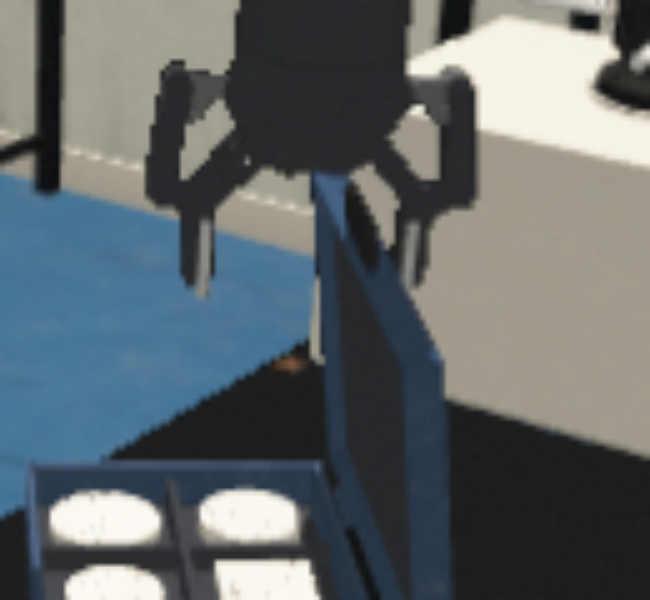

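The lid is just past upright on the rear finger at (410,260), and the front finger waits at (200,280). I'll ease it on until it falls.

Call:
{"method": "jog_arm", "body": {"delta_pos": [[-0.0062,-0.0051,0],[-0.0124,-0.0102,0],[-0.0186,-0.0153,0],[-0.0248,-0.0204,0],[-0.031,-0.0255,0]], "angular": [[0,0,0],[0,0,0],[0,0,0],[0,0,0],[0,0,0]]}}

```text
t: 4.3
eef_pos: [0.5177, 0.2263, 0.1703]
tcp_rot: [-3.142, -0.0, 2.259]
wrist_force: [0.3, 0.4, 0.3]
opening: 0.0854
grasp_force: 0.0
```

Call:
{"method": "jog_arm", "body": {"delta_pos": [[0,0,0],[0,0,0],[0,0,0]], "angular": [[0,0,0],[0,0,0],[0,0,0]]}}

```text
t: 4.6
eef_pos: [0.5181, 0.2265, 0.1703]
tcp_rot: [3.141, 0.0, 2.259]
wrist_force: [-0.6, -0.4, 0.3]
opening: 0.0853
grasp_force: 0.0
```

```bash
python3 - <<'E'
from h import *
s=observe();print(s["eef_pos"],s["wrist_force"],s["wrist_torque"])
a=grab_frame("side")[60:180,240:370]
cv2.imwrite("pics/s4.png",cv2.resize(np.ascontiguousarray(a[...,::-1]),None,fx=5,fy=5))
E
```

```text
[0.5181168  0.22649808 0.17034689] [-0.56996358 -0.436809    0.34105671] [0.01375978 0.0532914  0.02185522]
```

View pics/s4.png

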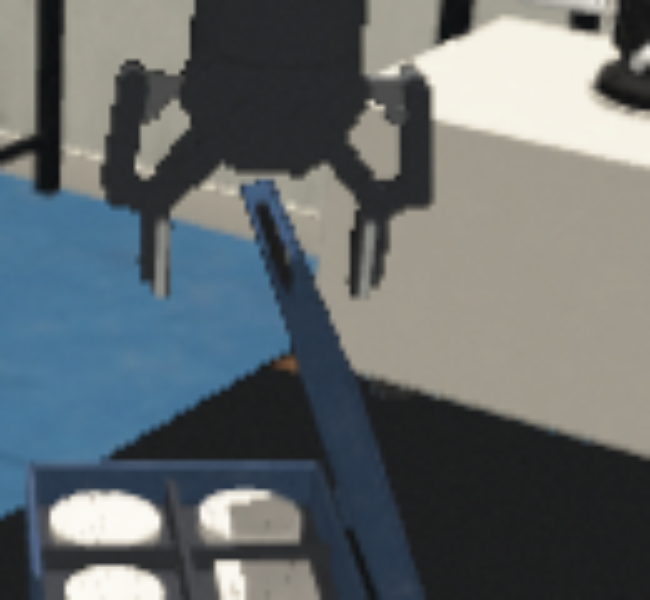

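The lid is falling freely between the fingers, with the tab at (275,245) and the rear finger clear of it. I'll lower the front finger slightly for overlap and let the lid land on it.

Call:
{"method": "jog_arm", "body": {"delta_pos": [[0,0,-0.012],[0,0,-0.024],[0,0,-0.024],[0,0,-0.024],[0,0,-0.024]], "angular": [[0,0,0],[0,0,0],[0,0,0],[0,0,0],[0,0,0]]}}

```text
t: 5.15
eef_pos: [0.5179, 0.2264, 0.1582]
tcp_rot: [-3.141, -0.0, 2.259]
wrist_force: [-0.4, -0.7, 0.1]
opening: 0.0852
grasp_force: 0.3
```

```bash
cat > plan.py <<'E'
from h import *
o=np.array([.5042,.2153,0]);R=Ro.from_euler('z',39.41,degrees=True).as_matrix()
def pose(al,th,L,off=.0427,back=.013):
    C=np.array([.086-.193*np.cos(al)+.003*np.sin(al),.034+.193*np.sin(al)+.003*np.cos(al)])
    d=np.array([np.sin(th),-np.cos(th)]);n=np.array([np.cos(th),np.sin(th)])
    p=C+(L+back)*d+off*n
    return o+R@[p[0],0,p[1]]
E
python3 - <<'E'
from plan import *
s=observe();print(s["eef_pos"],s["wrist_force"],s["wrist_torque"])
P=s["eef_pos"];p0=P
pts=[(.95,0,.02),(.9,10,.018),(.8,25,.016),(.65,38,.014),(.5,47,.012),(.35,50,.012),(.2,50,.012),(.1,50,.012),(0,50,.012),(-.05,50,.012)]
q=None
for al,th,L in pts:
    p=pose(al,np.radians(th),L);print(al,th,np.round(p,4),"norm d",np.round((p-(p0 if q is None else q))/.5,4));q=p
# tilt axis: tool d from down toward hx : rotation about cross(-z,hx)
print("axis",np.cross([0,0,-1],R[:,0]))
a=grab_frame("side")[60:180,220:350]
cv2.imwrite("pics/s5.png",cv2.resize(np.ascontiguousarray(a[...,::-1]),None,fx=5,fy=5))
E
```

```text
[0.51790052 0.22641438 0.15824834] [-0.41622139 -0.68745693  0.12463407] [-0.0284995   0.10318297  0.02659951]
0.95 0 [0.5188 0.2273 0.1597] norm d [0.0018 0.0017 0.003 ]
0.9 10 [0.5164 0.2253 0.1639] norm d [-0.0047 -0.0039  0.0084]
0.8 25 [0.5078 0.2182 0.1663] norm d [-0.0173 -0.0142  0.0047]
0.65 38 [0.4922 0.2054 0.1582] norm d [-0.0312 -0.0256 -0.0162]
0.5 47 [0.4775 0.1934 0.1433] norm d [-0.0293 -0.0241 -0.0297]
0.35 50 [0.4674 0.185  0.1196] norm d [-0.0203 -0.0167 -0.0474]
0.2 50 [0.461  0.1798 0.0919] norm d [-0.0128 -0.0105 -0.0554]
0.1 50 [0.4585 0.1778 0.0729] norm d [-0.0049 -0.004  -0.0381]
0 50 [0.4575 0.177  0.0536] norm d [-0.002  -0.0016 -0.0385]
-0.05 50 [0.4576 0.177  0.044 ] norm d [ 0.0001  0.0001 -0.0193]
axis [ 0.63486537 -0.77262278  0.        ]
```

View pics/s5.png

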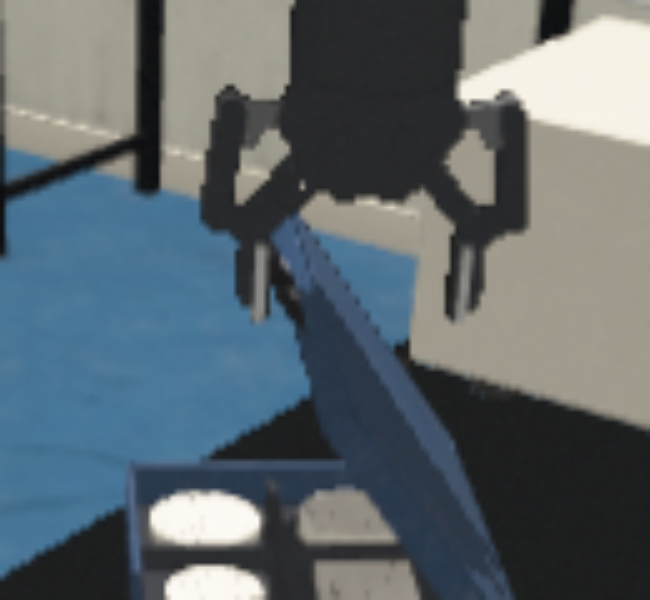

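The lid has landed on the front finger, with the tab at (285,285) against the finger at (262,290) and a lid angle of about 0.95. I'll now work out the lowering rows.

```bash
python3 - <<'E'
from plan import *
from scipy.interpolate import PchipInterpolator as I
k=[0,10,20,30,40,50,60]
al=I(k,[.945,.88,.70,.48,.24,.04,-.06]);th=I(k,[0,14,33,46,50,50,50]);L=I(k,[.02,.018,.015,.013,.012,.012,.012])
f=lambda i:(pose(al(i),np.radians(th(i)),L(i)),np.radians(th(i)))
p0=np.array([.5179,.2264,.1582]);t0=0;a=np.array([.635,-.7726,0])
for c in range(0,60,5):
    D=[];A=[]
    for i in range(c+1,c+6):
        p,t=f(i);D.append(np.round((p-p0)/.5,4).tolist());A.append(np.round((t-t0)/.5*a,4).tolist())
    print(c,D,A)
    p0=p0+np.array(D[-1])*.5;t0=t
E
```

```text
0 [[0.0012, 0.0013, 0.0037], [0.0015, 0.0015, 0.0052], [0.0014, 0.0015, 0.0066], [0.0011, 0.0012, 0.0078], [0.0005, 0.0007, 0.0089]] [[0.0261, -0.0318, 0.0], [0.0535, -0.0651, 0.0], [0.082, -0.0998, 0.0], [0.1116, -0.1358, 0.0], [0.1424, -0.1732, 0.0]]
5 [[-0.0009, -0.0007, 0.001], [-0.0019, -0.0015, 0.0019], [-0.0031, -0.0025, 0.0028], [-0.0044, -0.0036, 0.0036], [-0.0058, -0.0048, 0.0045]] [[0.0317, -0.0386, 0.0], [0.0645, -0.0784, 0.0], [0.0981, -0.1194, 0.0], [0.1326, -0.1614, 0.0], [0.168, -0.2044, 0.0]]
10 [[-0.0018, -0.0014, 0.0008], [-0.0042, -0.0034, 0.0012], [-0.0072, -0.0058, 0.0012], [-0.0106, -0.0086, 0.0008], [-0.0143, -0.0117, 0.0001]] [[0.0377, -0.0458, 0.0], [0.0786, -0.0956, 0.0], [0.1219, -0.1484, 0.0], [0.1669, -0.203, 0.0], [0.2125, -0.2585, 0.0]]
15 [[-0.0041, -0.0034, -0.0011], [-0.0083, -0.0068, -0.0026], [-0.0127, -0.0104, -0.0044], [-0.017, -0.0139, -0.0066], [-0.0211, -0.0173, -0.0091]] [[0.0455, -0.0553, 0.0], [0.0899, -0.1094, 0.0], [0.1325, -0.1612, 0.0], [0.1724, -0.2097, 0.0], [0.2087, -0.2539, 0.0]]
20 [[-0.0041, -0.0034, -0.0027], [-0.0084, -0.0069, 
[... 1258 characters left out ...]
5 [[-0.0009, -0.0006, -0.0079], [-0.0015, -0.0012, -0.0154], [-0.0021, -0.0016, -0.0224], [-0.0024, -0.0019, -0.0287], [-0.0027, -0.0021, -0.0343]] [[0.0, -0.0, 0.0], [0.0, -0.0, 0.0], [0.0, -0.0, 0.0], [0.0, -0.0, 0.0], [0.0, -0.0, 0.0]]
50 [[-0.0002, -0.0002, -0.0051], [-0.0003, -0.0003, -0.01], [-0.0004, -0.0004, -0.0147], [-0.0005, -0.0004, -0.0191], [-0.0005, -0.0004, -0.0233]] [[0.0, -0.0, 0.0], [0.0, -0.0, 0.0], [0.0, -0.0, 0.0], [0.0, -0.0, 0.0], [0.0, -0.0, 0.0]]
55 [[0.0001, 0.0, -0.0039], [0.0001, 0.0, -0.0073], [0.0002, 0.0001, -0.0104], [0.0003, 0.0002, -0.0131], [0.0003, 0.0002, -0.0153]] [[0.0, -0.0, 0.0], [0.0, -0.0, 0.0], [0.0, -0.0, 0.0], [0.0, -0.0, 0.0], [0.0, -0.0, 0.0]]
```

Call:
{"method": "jog_arm", "body": {"delta_pos": [[0.0005,0.0005,0.002],[0.001,0.001,0.004],[0.001,0.001,0.006],[0.001,0.001,0.0075],[0.0005,0.0007,0.009]], "angular": [[0.026,-0.032,0],[0.053,-0.065,0],[0.082,-0.1,0],[0.112,-0.136,0],[0.142,-0.173,0]]}}

```text
t: 5.7
eef_pos: [0.5182, 0.2267, 0.1631]
tcp_rot: [3.027, 0.0, 2.259]
wrist_force: [0.1, -0.7, -0.5]
opening: 0.0854
grasp_force: 0.2
```

Call:
{"method": "jog_arm", "body": {"delta_pos": [[-0.001,-0.0007,0.001],[-0.002,-0.0015,0.002],[-0.003,-0.0025,0.003],[-0.0044,-0.0036,0.0036],[-0.0058,-0.0048,0.0045]], "angular": [[0.032,-0.039,0],[0.065,-0.078,0],[0.098,-0.119,0],[0.133,-0.161,0],[0.168,-0.204,0]]}}

```text
t: 6.2
eef_pos: [0.5152, 0.2242, 0.1654]
tcp_rot: [2.895, 0.0, 2.259]
wrist_force: [-0.9, 0.2, 0.2]
opening: 0.0854
grasp_force: 0.2
```

Call:
{"method": "jog_arm", "body": {"delta_pos": [[-0.002,-0.0015,0.001],[-0.004,-0.0034,0.001],[-0.007,-0.0058,0.001],[-0.0106,-0.0086,0.001],[-0.0143,-0.0117,0]], "angular": [[0.038,-0.046,0],[0.079,-0.096,0],[0.122,-0.148,0],[0.167,-0.203,0],[0.2125,-0.2585,0]]}}

```text
t: 6.7
eef_pos: [0.508, 0.2183, 0.1656]
tcp_rot: [2.727, 0.001, 2.259]
wrist_force: [-0.7, 1.1, -0.8]
opening: 0.0852
grasp_force: 0.2
```

Call:
{"method": "jog_arm", "body": {"delta_pos": [[-0.0041,-0.0034,-0.001],[-0.0083,-0.0068,-0.0026],[-0.0127,-0.0104,-0.0044],[-0.017,-0.0139,-0.0066],[-0.0211,-0.0173,-0.0091]], "angular": [[0.0455,-0.0553,0],[0.09,-0.109,0],[0.1325,-0.161,0],[0.172,-0.21,0],[0.2087,-0.2539,0]]}}

```text
t: 7.2
eef_pos: [0.4971, 0.2097, 0.1609]
tcp_rot: [2.563, 0.001, 2.259]
wrist_force: [-0.3, -0.1, -0.2]
opening: 0.0856
grasp_force: 0.3
```

Call:
{"method": "jog_arm", "body": {"delta_pos": [[-0.0041,-0.0034,-0.0027],[-0.0084,-0.0069,-0.0058],[-0.0126,-0.0104,-0.0091],[-0.017,-0.014,-0.0128],[-0.0213,-0.0175,-0.0169]], "angular": [[0.0346,-0.0421,0],[0.0694,-0.0845,0],[0.104,-0.1265,0],[0.1377,-0.1675,0],[0.17,-0.2067,0]]}}

```text
t: 7.7
eef_pos: [0.4866, 0.2009, 0.1525]
tcp_rot: [2.43, 0.001, 2.259]
wrist_force: [0.3, -0.2, -0.9]
opening: 0.0856
grasp_force: 0.3
```

Call:
{"method": "jog_arm", "body": {"delta_pos": [[-0.0042,-0.0035,-0.0045],[-0.0084,-0.007,-0.0095],[-0.0125,-0.0103,-0.0148],[-0.0164,-0.0135,-0.0207],[-0.0202,-0.0166,-0.027]], "angular": [[0.03,-0.0367,0],[0.0576,-0.07,0],[0.082,-0.0996,0],[0.1023,-0.1244,0],[0.1183,-0.1439,0]]}}

```text
t: 8.2
eef_pos: [0.4765, 0.1926, 0.139]
tcp_rot: [2.337, 0.001, 2.259]
wrist_force: [-0.3, -0.2, -0.3]
opening: 0.0852
grasp_force: 0.3
```

Call:
{"method": "jog_arm", "body": {"delta_pos": [[-0.0036,-0.003,-0.0068],[-0.0071,-0.0059,-0.0139],[-0.0106,-0.0087,-0.0214],[-0.0139,-0.0114,-0.0291],[-0.017,-0.014,-0.037]], "angular": [[0.0135,-0.0164,0],[0.0266,-0.0323,0],[0.039,-0.0476,0],[0.0507,-0.0617,0],[0.0613,-0.0746,0]]}}

```text
t: 8.7
eef_pos: [0.4682, 0.1856, 0.1206]
tcp_rot: [2.289, 0.001, 2.259]
wrist_force: [-0.4, -0.0, -0.9]
opening: 0.0854
grasp_force: 0.3
```

Call:
{"method": "jog_arm", "body": {"delta_pos": [[-0.003,-0.0024,-0.0081],[-0.0056,-0.0046,-0.0163],[-0.008,-0.0066,-0.0246],[-0.01,-0.0083,-0.0328],[-0.012,-0.0098,-0.041]], "angular": [[0.0092,-0.0112,0],[0.0168,-0.0204,0],[0.0225,-0.0274,0],[0.026,-0.0318,0],[0.0274,-0.0333,0]]}}

```text
t: 9.2
eef_pos: [0.4662, 0.18, 0.1018]
tcp_rot: [2.273, -0.002, 2.262]
wrist_force: [-2.3, -0.2, -0.4]
opening: 0.0853
grasp_force: 0.6
```

Call:
{"method": "jog_arm", "body": {"delta_pos": [[-0.0016,-0.0013,-0.0083],[-0.003,-0.0025,-0.0167],[-0.0044,-0.0036,-0.0252],[-0.0055,-0.0045,-0.0336],[-0.0065,-0.0054,-0.042]], "angular": [[0,0,0],[0,0,0],[0,0,0],[0,0,0],[0,0,0]]}}

```text
t: 9.7
eef_pos: [0.4693, 0.176, 0.0834]
tcp_rot: [2.28, -0.007, 2.267]
wrist_force: [-2.5, -0.8, 0.6]
opening: 0.0856
grasp_force: 0.7
```

```bash
python3 - <<'E'
from h import *
s=observe();print(s["t"],np.round(s["joints"],3),s["eef_pos"],s["tcp_rot"],s["wrist_force"],s["wrist_torque"])
a=grab_frame("side")[80:230,190:390]
cv2.imwrite("pics/s6.png",cv2.resize(np.ascontiguousarray(a[...,::-1]),None,fx=4,fy=4))
E
```

```text
9.7 [-0.2    0.333 -1.3   -0.687  0.638  0.891] [0.46933104 0.17599761 0.08336189] [ 2.28026695 -0.00693654  2.26676084] [-2.47317784 -0.83836254  0.64254451] [-0.5895797   0.86689269  0.04550833]
```

View pics/s6.png

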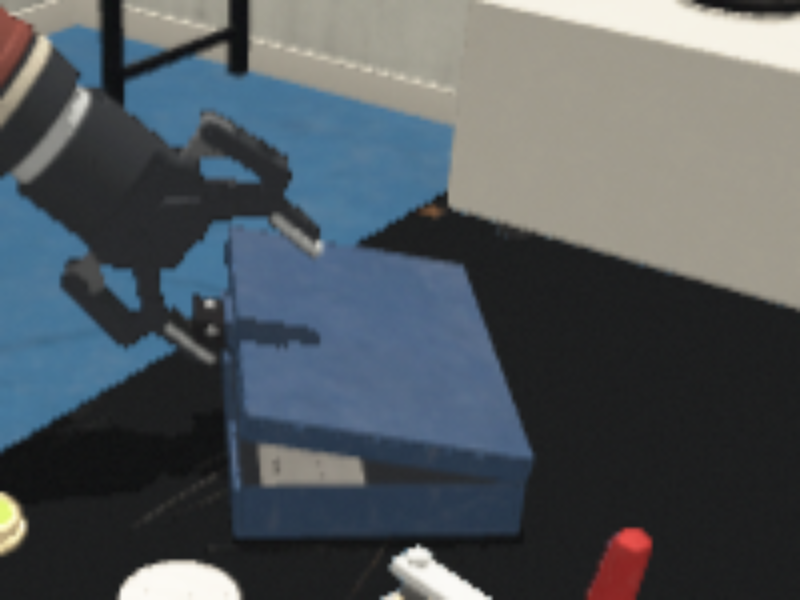

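The lid rests on the lower finger under the tab (210,320) and is open by about 0.2 rad. Joint 3 has reached its limit because the 50° tilt folds the arm too far. I'll take some tilt off, pivoting about the contact.

```bash
python3 - <<'E'
from plan import *
p0=np.array([.459,.1782,.0785]);a=np.array([.635,-.7726,0])
D=[];A=[]
for t in (47,44,41,38,35):
    p=pose(.19,np.radians(t),.012);D.append(np.round((p-p0)/.5,4).tolist());A.append(np.round(np.radians(t-50)/.5*a,4).tolist())
print(D,A,p)
E
```

```text
[[0.0046, 0.0037, 0.0181], [0.0056, 0.0045, 0.0131], [0.0064, 0.0052, 0.0081], [0.0071, 0.0057, 0.003], [0.0075, 0.0061, -0.0022]] [[-0.0665, 0.0809, -0.0], [-0.133, 0.1618, -0.0], [-0.1995, 0.2427, -0.0], [-0.266, 0.3236, -0.0], [-0.3325, 0.4045, -0.0]] [0.46275417 0.18124389 0.07740869]
```

Call:
{"method": "jog_arm", "body": {"delta_pos": [[0.0046,0.0037,0.018],[0.0056,0.0045,0.013],[0.0064,0.0052,0.008],[0.007,0.0057,0.003],[0.0075,0.006,-0.002]], "angular": [[-0.0665,0.081,0],[-0.133,0.162,0],[-0.2,0.243,0],[-0.266,0.324,0],[-0.3325,0.4045,0]]}}

```text
t: 10.25
eef_pos: [0.4719, 0.1788, 0.0821]
tcp_rot: [2.546, -0.009, 2.264]
wrist_force: [-2.1, -1.7, -0.5]
opening: 0.0853
grasp_force: 1.5
```

```bash
python3 - <<'E'
from plan import *
s=observe();print(s["t"],np.round(s["joints"],3),s["eef_pos"],s["tcp_rot"],s["wrist_force"])
p0=s["eef_pos"];a=np.array([.635,-.7726,0]);th=np.pi-s["tcp_rot"][0];print(np.degrees(th))
d=R.T@(p0-pose(.19,th,.012));print("dev case",d)
E
```

```text
10.25 [-0.037  0.179 -1.046 -0.118  0.39   0.936] [0.47188281 0.17878269 0.08210805] [ 2.54564671 -0.00897387  2.26424225] [-2.08018831 -1.68458484 -0.49775412]
34.14518766543434
dev case [ 0.00543608 -0.00769704  0.00543555]
```

```bash
python3 - <<'E'
from plan import *
th=np.radians(34.1);al=np.r_[np.linspace(.245,.06,13)[1:],np.linspace(.06,-.06,14)[1:]];b=pose(.245,th,.012)
for c in range(0,25,5):
    print(c,[np.round((pose(x,th,.012)-b)/.5,4).tolist() for x in al[c:c+5]],al[c+4]);b=pose(al[c+4],th,.012)
E
```

```text
0 [[-0.0012, -0.0009, -0.0058], [-0.0022, -0.0018, -0.0115], [-0.0032, -0.0027, -0.0174], [-0.0042, -0.0034, -0.0232], [-0.0051, -0.0042, -0.029]] 0.16791666666666666
5 [[-0.0008, -0.0007, -0.0059], [-0.0015, -0.0013, -0.0117], [-0.0022, -0.0018, -0.0176], [-0.0028, -0.0023, -0.0235], [-0.0033, -0.0027, -0.0294]] 0.09083333333333332
10 [[-0.0005, -0.0004, -0.0059], [-0.0008, -0.0007, -0.0119], [-0.001, -0.0008, -0.0154], [-0.0012, -0.001, -0.019], [-0.0013, -0.0011, -0.0225]] 0.03230769230769231
15 [[-0.0001, -0.0001, -0.0036], [-0.0002, -0.0002, -0.0071], [-0.0003, -0.0002, -0.0107], [-0.0003, -0.0003, -0.0142], [-0.0003, -0.0003, -0.0178]] -0.013846153846153841
20 [[0.0, 0.0, -0.0036], [0.0, 0.0, -0.0071], [0.0001, 0.0001, -0.0107], [0.0002, 0.0002, -0.0143], [0.0003, 0.0002, -0.0178]] -0.06
```

Call:
{"method": "jog_arm", "body": {"delta_pos": [[-0.0012,-0.001,-0.006],[-0.0022,-0.0018,-0.0115],[-0.0032,-0.0027,-0.0174],[-0.0042,-0.0034,-0.023],[-0.005,-0.0042,-0.029]], "angular": [[0,0,0],[0,0,0],[0,0,0],[0,0,0],[0,0,0]]}}

```text
t: 10.75
eef_pos: [0.4699, 0.1768, 0.0675]
tcp_rot: [2.542, -0.01, 2.264]
wrist_force: [-1.9, -0.8, -1.2]
opening: 0.0852
grasp_force: 0.7
```

Call:
{"method": "jog_arm", "body": {"delta_pos": [[-0.0008,-0.0007,-0.006],[-0.0015,-0.0013,-0.012],[-0.0022,-0.0018,-0.0176],[-0.0028,-0.0023,-0.0235],[-0.0033,-0.0027,-0.0294]], "angular": [[0,0,0],[0,0,0],[0,0,0],[0,0,0],[0,0,0]]}}

```text
t: 11.25
eef_pos: [0.4684, 0.1755, 0.0529]
tcp_rot: [2.543, -0.009, 2.264]
wrist_force: [-5.4, -2.6, -0.3]
opening: 0.0856
grasp_force: 2.2
```

Call:
{"method": "jog_arm", "body": {"delta_pos": [[-0.0005,-0.0004,-0.005],[-0.0008,-0.0007,-0.01],[-0.001,-0.0008,-0.0145],[-0.0012,-0.001,-0.0185],[-0.0013,-0.0011,-0.0225]], "angular": [[0,0,0],[0,0,0],[0,0,0],[0,0,0],[0,0,0]]}}

```text
t: 11.75
eef_pos: [0.4676, 0.1749, 0.0416]
tcp_rot: [2.543, -0.009, 2.264]
wrist_force: [-4.3, -3.1, -1.0]
opening: 0.0854
grasp_force: 2.5
```

Horizontal force has risen because friction on the steep finger works against the lid as the finger moves down. The finger tip (z ≈ 28 mm) is still well under the tab and the lid is about 0.03 rad open, so retreating horizontally will lower the last bit gently.

Call:
{"method": "jog_arm", "body": {"delta_pos": [[-0.0012,-0.001,0],[-0.0025,-0.002,0],[-0.0037,-0.003,0],[-0.005,-0.004,0],[-0.006,-0.005,0]], "angular": [[0,0,0],[0,0,0],[0,0,0],[0,0,0],[0,0,0]]}}

```text
t: 12.25
eef_pos: [0.4658, 0.1724, 0.0426]
tcp_rot: [2.541, -0.008, 2.265]
wrist_force: [-0.6, -0.2, -1.2]
opening: 0.0851
grasp_force: 0.4
```

Call:
{"method": "jog_arm", "body": {"delta_pos": [[-0.0015,-0.0012,0],[-0.003,-0.0025,0],[-0.0046,-0.0038,0],[-0.0062,-0.005,0],[-0.0077,-0.0063,0]], "angular": [[0,0,0],[0,0,0],[0,0,0],[0,0,0],[0,0,0]]}}

```text
t: 12.75
eef_pos: [0.4617, 0.1693, 0.0424]
tcp_rot: [2.541, -0.008, 2.265]
wrist_force: [0.1, 0.1, -1.0]
opening: 0.0853
grasp_force: 0.0
```

Contact is gone, so the lid is seated. I'll withdraw horizontally, then up.

Call:
{"method": "jog_arm", "body": {"delta_pos": [[-0.006,-0.005,0],[-0.016,-0.013,0],[-0.031,-0.025,0],[-0.046,-0.038,0.004],[-0.062,-0.05,0.01]], "angular": [[0,0,0],[0,0,0],[0,0,0],[0,0,0],[0,0,0]]}}

```text
t: 13.25
eef_pos: [0.4295, 0.1438, 0.0473]
tcp_rot: [2.542, -0.009, 2.264]
wrist_force: [0.0, -0.2, 0.6]
opening: 0.0851
grasp_force: 0.0
```

Call:
{"method": "jog_arm", "body": {"delta_pos": [[-0.015,-0.012,0.03],[-0.02,-0.015,0.08],[-0.02,-0.015,0.14],[-0.02,-0.015,0.2],[-0.02,-0.015,0.26]], "angular": [[0.03,-0.04,0],[-0.04,0.05,0],[-0.08,0.1,0],[-0.12,0.15,0],[-0.2,0.25,0]]}}

```text
t: 13.75
eef_pos: [0.4188, 0.1361, 0.1787]
tcp_rot: [2.704, -0.011, 2.262]
wrist_force: [1.2, -0.6, -2.1]
opening: 0.0852
grasp_force: 0.0
```

```bash
python3 - <<'E'
from plan import *
s=observe();print(s["t"],np.round(s["joints"],3),s["eef_pos"],s["wrist_force"])
im=grab_frame("side");hsv=cv2.cvtColor(im,cv2.COLOR_RGB2HSV)
def proj(n,p):
    c=camera_info(n);Rc=Ro.from_euler('xyz',c["rotation"]).as_matrix()
    rv=cv2.Rodrigues(Rc.T)[0];tv=-Rc.T@np.array(c["xyz"])
    return cv2.projectPoints(np.array(p),rv,tv,np.array(c["intrinsics"]),np.array(c["dist_coeffs"]))[0][:,0]
W=lambda x,y,z:o+R@[x,y,z]
# right side (y=-125): lid top corners if shut
pts=[W(-.083,-.125,.052),W(.082,-.125,.052),W(-.083,.125,.052),W(.082,.125,.052),W(-.083,-.125,0),W(.082,-.125,0)]
uv=proj("side",pts);print("expected shut",np.round(uv,1).tolist())
m=((hsv[...,0]>100)&(hsv[...,0]<125)&(hsv[...,1]>90)&(hsv[...,2]<150)).astype(np.uint8)
m[:,:235]=0;m[:,345:]=0;m[:125]=0;m[225:]=0
cs,_=cv2.findContours(m,cv2.RETR_EXTERNAL,cv2.CHAIN_APPROX_SIMPLE);c=max(cs,key=cv2.contourArea)
print(cv2.approxPolyDP(cv2.convexHull(c),3,True)[:,0].tolist(),cv2.contourArea(c))
top=grab_frame("top");cv2.imwrite("pics/t9.png",top[...,::-1]);cv2.imwrite("pics/s9.png",im[...,::-1])
for x,y in ((-.083,-.06),(-.0,-.125)):  # brightness along vertical profile of right face
    a,b=proj("side",[W(x,y-.0005,.056),W(x,y-.0005,0)])
    print([im[int(round(v)),int(round(u))].tolist() for u,v in np.linspace(a,b,14)])
E
```

```text
13.75 [-0.086 -0.097 -0.85   0.504  0.31   0.846] [0.41875471 0.13611556 0.17868846] [ 1.18772668 -0.62280193 -2.12673086]
expected shut [[249.1, 195.8], [323.0, 195.4], [246.0, 146.5], [305.8, 146.6], [248.7, 215.1], [320.5, 214.5]]
[[301, 125], [321, 194], [319, 212], [249, 214], [235, 166], [235, 150], [288, 125]] 4581.0
[[44, 56, 73], [77, 103, 133], [78, 101, 132], [76, 99, 129], [80, 102, 133], [81, 102, 133], [73, 95, 124], [72, 92, 121], [63, 81, 106], [53, 68, 89], [52, 68, 90], [42, 56, 74], [41, 55, 74], [38, 52, 68]]
[[84, 107, 136], [41, 55, 75], [43, 57, 78], [42, 57, 75], [43, 57, 74], [42, 56, 74], [42, 56, 75], [41, 55, 74], [42, 57, 75], [41, 56, 75], [44, 59, 76], [46, 58, 75], [39, 51, 65], [20, 20, 21]]
```

```bash
python3 - <<'E'
from plan import *
im=grab_frame("side").astype(int)
c=camera_info("side");Rc=Ro.from_euler('xyz',c["rotation"]).as_matrix()
pr=lambda p:cv2.projectPoints(np.array([p]),cv2.Rodrigues(Rc.T)[0],-Rc.T@np.array(c["xyz"]),np.array(c["intrinsics"]),np.array(c["dist_coeffs"]))[0][0,0]
ok=True
for x in(-.07,-.04,.04,.07):
    r=[]
    for z in np.arange(.064,.012,-.002):
        u,v=pr(o+R@[x,-.125,z]);r.append(im[int(round(v)),int(round(u))].sum())
    r=np.array(r);k=np.argmax(r<240);print(x,"top edge z",.064-.002*k,"min/max below",r[k+1:].min(),r[k+1:].max())
    ok&=abs(.064-.002*k-.052)<.0045 and r[k+1:].min()>130
print(ok)
if ok: print(hand_in())
E
```

```text
-0.07 top edge z 0.052000000000000005 min/max below 173 183
-0.04 top edge z 0.052000000000000005 min/max below 169 180
0.04 top edge z 0.054 min/max below 172 192
0.07 top edge z 0.054 min/max below 166 229
True
the job is handed in; nothing more can be done
None
```

The case is shut and handed in at about 14 s: I pushed the lid over, caught it on a finger and lowered it gently, and the last camera check showed its top edge level at 52–54 mm with no gap.

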